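Hitch the coupler to the bench ball and lock it

TASK

Take the red trailer coupler from its sloped grey cradle and hitch it to the steel ball on the blue mount: first swing its black-knobbed handle fully up, then lower the coupler over the ball until it is fully seated, level, with its tongue lying in the blue rest, and finally press the handle all the way down so that it locks. Leave the grease tin, the carton and the gear where they are.

Things in the scene. Friction and masses are not known exactly. Their poses are not given: they have to be found in the camera images.
- coupler: Red steel trailer coupler, 207 mm long, about 0.47 kg, loose. Origin: centre of its socket, where the ball's centre lies when seated. x points to the nose, z up through the roof. Socket: inverted round cup, outer radius 32 mm, inner 27 mm, z = -8 to +32 mm, inner roof at +25. It starts in the cradle, pitched 30 degrees nose up, tongue low and roughly to the robot's right, its top facing right and up.
- coupler_handle (a joint): Locking handle of the coupler, hinged about its y axis. 0 = down over the tongue (locked), 1.5 rad = fully up; raising swings the knob up, then towards the nose. Friction keeps it where it is left; about 2 N at the knob moves it. It starts at 0 to 0.15.
- knob (a point): Centre of the black ball knob, 24 mm across, at the handle's end. It is 89 mm from the hinge; with the handle down it lies at x = -125, z = +45 mm in the coupler's frame, 25 mm above the tongue's top face. The bar below it is 10 mm thick.
- pivot (a point): The handle's hinge, at x = -40, z = +20 mm in the coupler's frame. A steel claw hangs from it: with the handle down it reaches under the ball, with the handle raised over 0.6 rad it stands clear behind the socket; it swings at most 26 mm below the coupler's origin.
- tongue_grip (a point): Middle of the tongue, where it can be gripped across its width, at x = -115, z = +4 mm in the coupler's frame, with the coupler's axes; nothing stands above it when the handle is up. The tongue is a channel 40 mm wide, x = -30 to -175 mm, z = -12 (underside) to +20 mm (top).
- ball_mount: Blue mount fixed to the bench, base 215 x 90 x 10 mm, origin on the bench under the ball. x points from the rest to the ball: the seated coupler's x axis points the same way. The tongue rest stands at x = -140 to -165 mm, its top 63 mm above the bench, between two cheeks 46 mm apart and 73 mm high.
- tow_ball (a point): Centre of the steel ball, 50 mm across, 75 mm above the bench, on a neck 26 mm thick. The seated coupler's origin is here. Mount and cradle may change sides. Two stacked tool boxes (0.53 m high, fronts and handles from x = 0.62 m on, y = -0.43 to -0.01 m) stand behind the right-hand one: keep arm and gripper clear of them.
- cradle: Grey cradle fixed to the bench, base 210 x 100 mm, origin on the bench under the socket centre (133 mm up) of the coupler lying in it, x towards the nose. Two black rails slope 30 degrees under the coupler, 38 mm over both, narrower than the tongue; at the low end are a stop and two low cheeks that reach 26 mm along the tongue from its end.
- grease_tin: Red and green tin, 80 mm across, 69 mm high, a bystander; origin under its centre.
- carton: Brown carton 101 x 70 x 55 mm, a bystander; origin under its centre.
- gear: Steel gear 60 mm across, 21 mm high, a bystander; origin under its centre.

How it is judged (in metres and radians):
On the way, in this order (a step that is already met when the one before it is completed fails the run):
1. the handle is swung up (over 1.2 rad) (value of joint coupler_handle above 1.2 rad), for 0.2 s.
2. the coupler sits on the ball, level, tongue in the rest, handle still up (distance between coupler and tow_ball below 0.005 m and angle between coupler's own z axis and vertical below 0.07 rad and angle between the x axis of coupler and the x axis of ball_mount, either way round below 0.07 rad and value of joint coupler_handle above 0.6 rad), for 0.2 s.
3. the handle is pressed down (under 0.1 rad) (value of joint coupler_handle below 0.1 rad), for 0.2 s.
At the end, for the whole second after the job is handed in: The coupler rests on the ball (socket centre within 5 mm of the ball's centre), level and in line with the mount within 4 degrees with its tongue in the rest, its handle down (under 0.1 rad), at rest (distance between coupler and tow_ball below 0.005 m and angle between coupler's own z axis and vertical below 0.07 rad and angle between the x axis of coupler and the x axis of ball_mount, either way round below 0.07 rad and x of tongue_grip in the frame of ball_mount below -0.09 m and value of joint coupler_handle below 0.1 rad and linear speed of coupler below 0.02 m/s); the robot touches nothing.
It fails at once if the grease tin, the carton or the gear was moved more than 25 mm (distance of any of grease_tin, carton, gear from where it was at the start of the episode above 0.025 m).
It also fails if it takes over 72 s, if anything falls off the work surface, if the arm or the gripper's body presses on something with over 40 N, if the wrist force passes 120 N, or if a joint passes its speed limit or range.

ROBOT

A 6-joint arm with a two-finger parallel gripper is mounted at the origin on a cart in front of the work surface, level with it; the furniture and walls round the work are solid. World frame = base frame: x ahead of the robot, y to its left, z up, the work surface at z = 0. Lengths are in mm, angles in rad, forces in N, time in s.
With the tool pointing down it reaches from about 350 to 875 mm from the base axis. Payload 4.2 kg.
Tool frame: the origin (TCP) lies between the finger pads; the fingertips stand 14 mm ahead of it and the grasp point (between the pads) lies 5 mm behind it; z points along the fingers, y is the line along which they close (so a half turn about z gives the same grasp; the last joint's range is limited). The gripper opens to 85 mm and grips with 20 to 120 N. Pads are 22 mm wide; open, the fingers measure 114 mm over their backs; the gripper's body (76 mm by 85 mm) begins 54 mm behind the grasp point. The pads swing forward as they close: fully open they stand 13 mm farther back than shut.
Start: joints at [1.415, 0.385, 0.008, 0, -1.194, -0.259], TCP at [251.846, 571.99, 245.312] pointing down, gripper open.
Joint ranges: [-3.14, 3.14], [-1.21, 2.06], [-1.07, 1.41], [-3.16, 2.05], [-2.99, -0.16], [-3.1, 3.1]. Speed limits (rad/s): [2.79, 2.79, 3.14, 3.14, 3.14, 3.14].

INTERFACE

Orientations are given as a unit quaternion [x, y, z, w].
In Python, from bench import * gives the robot as it stands.
- The arm moves only by the tool carry_out, never from a script. Its argument "motion" is a list of rows, each a list of 7 numbers: the turn, a rotation vector about the tool's x, y, z in rad, then the shift along the tool's x, y, z in mm, then the opening, from -1 (shut) to 1 (fully open), so that 0 is half open. A call has 1 to 5 rows; each row is the pose to reach, as a shift and turn from the pose commanded when the call began, along the tool's axes at that moment; what a row does not reach only later rows make up. A row lasts 1/8 s, in which the tool goes at most 62.5 mm and 10.7 degrees, less where a joint would pass 70% of its speed; a pose out of reach is approached as far as the arm can. A call with a gripper value outside its range is refused whole. The fingers move at their own pace and stop on an object; the grip force is fixed at half the most. Time passes only in rows, so rows that repeat a pose let the fingers close. It gives the time, the measured TCP pose, the force, the opening and the grip force at its end, in the units of the state.
- read_state(): the state, without advancing time (a new reading comes with each control period).
- get_image(name): name is "scene" or "top"; returns a dict with "color" (384x512x3 uint8, blue, green, red), "mtx" (3x3 intrinsics, pixels), "position" and "orientation" of the camera in the world. Camera axes: x right, y down, z forward; pixel columns grow to the right and rows downward; lengths in mm; the calibration is good to about 2 mm. A picture is of the moment at which its call begins. There is no depth.
- job_done(): hands the job in; it is judged then, once.
The state is a dict: "clock": time; "joints": joint angles; "joint_vel": joint speeds; "joint_efforts": joint torques, N m; "position": TCP position; "ee_rot": TCP orientation; "contact_force": force on the tool from outside, world axes, zero at the start; "wrist_torque": the same for the moment, N m; "gripper_width": finger opening in mm; "grasp_force": force on a finger pad.
Only numpy, scipy, OpenCV 4.12 (cv2) and the standard library are available. Lean on these libraries where they do the work, as an engineer would, in place of code of your own. Each camera call takes 0.05 s, during which the arm holds its last target. There are 200 camera calls.

## Working session

There is one attempt and no reset: what is moved stays moved. The work goes in short steps, Python scripts to look and compute and a tool call to move; the robot and the scene stay as the last step left them, time stands still between calls to the robot, and variables do not carry over. Pictures are saved under pics/ and viewed, at most 10 in all, crops included, and the job is handed in when it is done.

Besides the shell and the picture viewer there is one more tool, called by a JSON object that holds its "method" and its "body". carry_out: Moves the arm, as the interface text tells. Its arguments: {"type":"object","properties":{"motion":{"type":"array"}},"required":["motion"]}

```bash
mkdir -p pics; ls; python3 - <<'E'
from bench import *
import cv2,json
s=read_state();print(s)
for n in("scene","top"):
    d=get_image(n);cv2.imwrite(f"pics/{n}0.png",d["color"])
    print(n,d["mtx"],d["position"],d["orientation"])
a=[cv2.imread(f"pics/{n}0.png") for n in("scene","top")]
E
```

```text
pics
{'clock': 0.0, 'joints': array([ 1.41457002e+00,  3.85546641e-01,  6.60028954e-03, -4.86884010e-04,
       -1.19402562e+00, -2.58576008e-01]), 'joint_vel': array([ 7.45850747e-04,  4.61181533e-04, -2.76059378e-05,  1.19983749e-03,
        1.26806843e-03, -1.36423398e-03]), 'joint_efforts': array([-3.31401461e-04, -3.92283869e+01,  1.88395947e+01,  4.18615535e+00,
       -4.69821956e-03, -3.43527660e-06]), 'position': array([251.65277966, 571.47354055, 244.21935933]), 'ee_rot': array([ 9.78550263e-01, -2.06005213e-01, -1.70327741e-04,  1.09797287e-03]), 'contact_force': array([ 0.42678396, -0.61848722, -0.03168646]), 'wrist_torque': array([-0.03097341,  0.00416661,  0.00507487]), 'grasp_force': 0.0, 'gripper_width': 85.4453119891409}
scene [[410.7920391    0.         248.6692991 ]
 [  0.         410.7920391  193.19313934]
 [  0.           0.           1.        ]] [ -57.7119752  -455.88591111 1346.84333681] [ 0.85668901 -0.43706083  0.12268766 -0.24496837]
top [[497.70348021   0.         249.7309554 ]
 [  0.         497.70348021 195.88040958]
 [  0.           0.           1.        ]] [-243.39595586   21.53331236 1706.63057731] [-0.68033341  0.69429316 -0.16908858  0.16282666]
```

View pics/scene0.png

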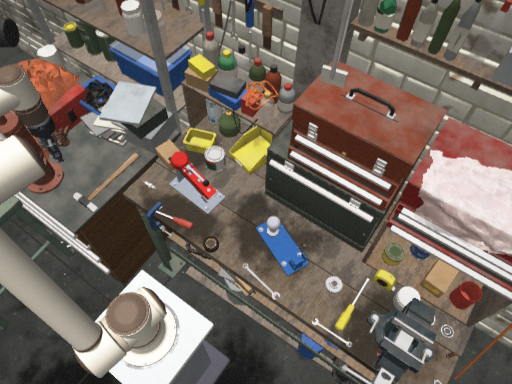

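View pics/top0.png

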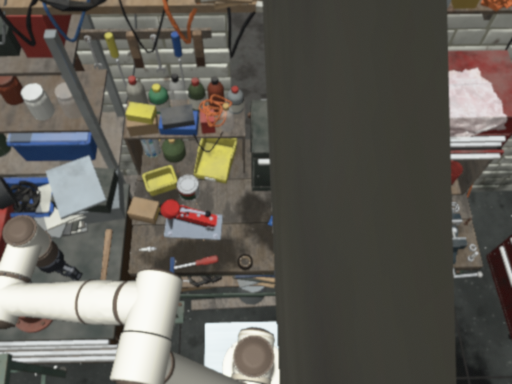

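The scene view shows the coupler in its cradle around (190,175), red knob side unclear, and the blue mount around (280,245) with the ball at about (273,222). In the top view a grey beam hides the mount; the coupler is at (190,213). I'll enlarge these areas.

```bash
cat > h.py <<'E'
from bench import *
import numpy as np, cv2
from scipy.spatial.transform import Rotation as R
from scipy.optimize import least_squares
def cam(n):
    d=get_image(n); d["Rm"]=R.from_quat(d["orientation"]).as_matrix(); return d
def proj(d,P):
    c=(np.atleast_2d(P)-d["position"])@d["Rm"]; u=c@d["mtx"].T; return u[:,:2]/u[:,2:]
def ray(d,uv,z):
    v=d["Rm"]@np.linalg.inv(d["mtx"])@[*uv,1]; return d["position"]+v*(z-d["position"][2])/v[2]
def crop(d,x,y,w,h,s):
    im=cv2.resize(d["color"][y:y+h,x:x+w],None,fx=s,fy=s,interpolation=cv2.INTER_CUBIC)
    for i in range(0,w,10):
        cv2.line(im,(i*s,0),(i*s,6),(255,255,255),1); 
        if i%20==0: cv2.putText(im,str(x+i),(i*s,16),0,.35,(255,255,255),1)
    for i in range(0,h,10):
        cv2.line(im,(0,i*s),(6,i*s),(255,255,255),1); 
        if i%20==0: cv2.putText(im,str(y+i),(8,i*s+4),0,.35,(255,255,255),1)
    return im
E
python3 - <<'E'
from h import *
d=cam("scene");t=cam("top")
a=crop(d,155,140,80,75,5);b=crop(d,245,205,80,75,5);c=crop(t,150,190,80,55,5)
c=cv2.copyMakeBorder(c,0,25,0,0,0)
c2=cv2.resize(d["color"][250:350,230:480],(400,160))
im=np.vstack([np.hstack([a,b]),np.hstack([c[:225],cv2.copyMakeBorder(c2,0,65,0,0,0)])])
cv2.imwrite("pics/c1.png",im);print(im.shape)
E
```

```text
(600, 800, 3)
```

View pics/c1.png

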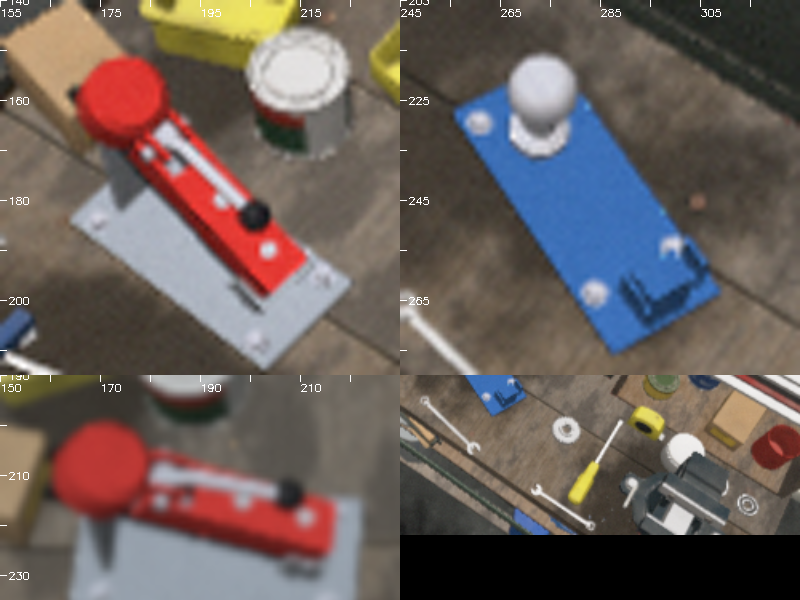

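The crop shows, in scene pixels: roof disc ≈(180,158), knob ≈(205.8,183), cradle base corners (169,184), (225,196.6), (208,213.6); ball ≈(273.4,222.2), mount corners (256.4,228), (287.8,275.6), (308.6,263.6). In the top view: roof ≈(171,208.4), knob ≈(208.2,213.6).

```bash
python3 - <<'E'
from h import *
d=cam("scene");t=cam("top")
Rz=lambda a:R.from_euler("z",a).as_matrix()
def cp(p): return Rz(p[2])@R.from_euler("y",-np.pi/6).as_matrix()
def f(p,full=False):
    C=cp(p);o=np.array([p[0],p[1],133]);h=p[3]
    kn=np.array([-40,0,20])+R.from_euler("y",h).apply([-85,0,25])
    P=np.array([[0,0,32],kn,[-175,-20,20]])@C.T+o
    b=np.array([[p[4],100/2,p[5]],[p[4],-50,p[5]],[p[4]-210,50,p[5]],[p[4]-210,-50,p[5]]])@Rz(p[2]).T+[p[0],p[1],0]
    if full:return P,b,C
    e=np.vstack([proj(d,P[:2])-[[180,158],[205.8,183]],proj(t,P[:2])-[[171,208.4],[208.2,213.6]],
      proj(d,b)[[1,2,3]]-[[169,184],[225,196.6],[208,213.6]]])
    return e.ravel()
best=min((least_squares(f,[550,300,y,.1,60,8],bounds=([0,-900,-9,0,-50,0],[900,900,9,.2,200,20])) for y in (0,1.5,3,4.5)),key=lambda r:r.cost)
print(best.x.round(3),best.cost);print(best.fun.reshape(-1,2).round(1));P,b,C=f(best.x,True);print(P.round(0),b.round(0))
def g(p,full=False):
    b=np.array([[p[3],45,10],[p[3],-45,10],[p[3]-215,45,10],[p[3]-215,-45,10]])@Rz(p[2]).T+[p[0],p[1],0]
    # nose end left, tail bottom/right
    q=np.vstack([[p[0],p[1],75],b]);u=proj(d,q)
    if full:return b,u
    return (u[[0,i1,i2,i3]]-[[273.4,222.2],[256.4,228],[287.8,275.6],[308.6,263.6]]).ravel()
res=[]
for i1,i2,i3 in((1,3,4),(2,4,3)):
  for y in(0,1.5,3,4.5):
    r=least_squares(g,[500,-100,y,45]);res.append((r.cost,r.x.round(3),r.fun.round(1)))
print(min(res,key=lambda r:r[0]))
for n,uv in(("tin",(214,152)),("gear",(335,285)),("carton",(168,150))):print(n,ray(d,uv,50 if n!="gear" else 15).round(0))
E
```

```text
[471.083 272.626   1.874   0.     47.433   0.   ] 683.9491312752808
[[ -4.2   7.7]
 [  1.3  -0.8]
 [  3.5   7.9]
 [ -0.4  -0.6]
 [  3.5  -8.5]
 [-12.3  14.4]
 [ 14.1 -23.9]]
[[476. 257. 161.]
 [510. 148. 109.]
 [538. 124.  63.]] [[409. 303.   0.]
 [505. 333.   0.]
 [472. 103.   0.]
 [567. 132.   0.]]
(np.float64(1.2215409398092512), array([ 530.899, -127.998,    1.147,   42.458]), array([-0.1,  0.1, -0.6, -0.9, -0.2,  0.5,  1. ,  0.1]))
tin [665. 245.  50.]
gear [ 484. -413.   15.]
carton [565. 400.  50.]
```

```bash
python3 - <<'E'
from h import *
d=cam("scene");t=cam("top")
Rz=lambda a:R.from_euler("z",a).as_matrix()
def f(p,full=False):
    C=Rz(p[2])@R.from_euler("y",-np.pi/6).as_matrix();o=np.array([p[0],p[1],133])
    kn=np.array([-40,0,20])+R.from_euler("y",p[3]).apply([-85,0,25])
    P=np.array([[0,0,32],kn,[-175,-20,20]])@C.T+o
    b=np.array([[p[4],50,p[5]],[p[4],-50,p[5]],[p[4]-210,50,p[5]],[p[4]-210,-50,p[5]]])@Rz(p[2]).T+[p[0],p[1],0]
    if full:return P,b,C
    return np.vstack([proj(d,P)-[[180,158],[205.8,183],[216.6,191.4]],proj(t,P)-[[171,208.4],[208.2,213.6],[217.2,215]],
      proj(d,b)[[0,3,2]]-[[169,184],[225,196.6],[208,213.6]]]).ravel()
r=least_squares(f,[500,300,1.8,.1,60,8],bounds=([0,-900,-9,-.1,-50,0],[900,900,9,.3,200,20]),x_scale=[10,10,.1,.1,10,3])
print(r.x.round(3),r.cost,r.fun.reshape(-1,2).round(1));P,b,C=f(r.x,True);print(P.round(0),b.round(0))
E
```

```text
[5.10308e+02 2.80912e+02 1.51500e+00 7.60000e-02 3.35570e+01 2.99800e+00] 3.937455251752701 [[ 0.4  0.5]
 [-0.3 -0.6]
 [-0.2 -0.4]
 [ 1.7 -0.9]
 [-0.9  0.5]
 [-0.4  0.5]
 [-0.8  0.3]
 [ 0.6 -0.4]
 [ 0.   0.4]]
[[509. 265. 161.]
 [503. 149. 116.]
 [521. 118.  63.]] [[462. 317.   3.]
 [562. 312.   3.]
 [451. 108.   3.]
 [550. 102.   3.]]
```

```bash
cat >> h.py <<'E'
Ry=lambda a:R.from_euler("y",a)
CO=np.array([510.3,280.9,133.]);CR=R.from_euler("z",1.515)*Ry(-np.pi/6)      # coupler in the cradle
BO=np.array([530.9,-128.,75.]);BR=R.from_euler("z",1.147)                    # coupler when seated
def tool(o,r,p,back=0.,tilt=0.):   # grasp point at coupler point p, `back` mm retracted along tool z
    T=r*Ry(np.pi+tilt); return o+r.apply(p)-T.apply([0,0,back-5.]),T
def knob(h): return np.array([-40,0,20])+Ry(h).apply([-85,0,25])
def rows(wp,g,div=1):
    s=read_state();p0=s["position"];r0=R.from_quat(s["ee_rot"]);pa,ra=p0,r0;out=[]
    for p,r in wp:
        n=max(1,int(np.ceil(max(np.linalg.norm(p-pa)/60,(ra.inv()*r).magnitude()/.175)*div)))
        rv=(ra.inv()*r).as_rotvec()
        for k in range(1,n+1):
            q=pa+(p-pa)*k/n;rr=ra*R.from_rotvec(rv*k/n)
            out.append([*(r0.inv()*rr).as_rotvec().round(3),*r0.inv().apply(q-p0).round(1),g])
        pa,ra=p,r
    for o in out: print(str([float(v) for v in o]).replace(" ",""))
def st():
    s=read_state();print(s["clock"],"pos",s["position"].round(1),"j",s["joints"].round(2),"F",s["contact_force"].round(1),"w",round(s["gripper_width"],1),s["grasp_force"])
E
python3 - <<'E'
from h import *
rows([tool(CO,CR,knob(.08),back=80)],0.2)
E
```

```text
[0.035,-0.051,0.131,45.9,35.7,7.1,0.2]
[0.07,-0.102,0.263,91.9,71.3,14.2,0.2]
[0.106,-0.153,0.394,137.8,107.0,21.3,0.2]
[0.141,-0.203,0.526,183.8,142.7,28.4,0.2]
[0.176,-0.254,0.657,229.7,178.3,35.5,0.2]
[0.211,-0.305,0.788,275.7,214.0,42.6,0.2]
[0.247,-0.356,0.92,321.6,249.7,49.7,0.2]
[0.282,-0.407,1.051,367.5,285.3,56.8,0.2]
[0.317,-0.458,1.182,413.5,321.0,63.9,0.2]
```

{"method": "carry_out", "body": {"motion": [[0.035,-0.051,0.131,46,36,7,0.2],[0.07,-0.102,0.263,92,71,14,0.2],[0.106,-0.153,0.394,138,107,21,0.2],[0.141,-0.203,0.526,184,143,28,0.2],[0.176,-0.254,0.657,230,178,36,0.2]]}}

```text
clock: 1.02
position: [391.2, 314.9, 209.7]
ee_rot: [0.848, -0.508, -0.104, -0.111]
contact_force: [1.5, -0.1, 0.7]
gripper_width: 51.2
grasp_force: 0.0
```

```bash
python3 - <<'E'
from h import *
st();rows([tool(CO,CR,knob(.08),back=80)],0.2)
E
```

```text
1.025 pos [391.2 314.9 209.7] j [ 0.84  0.17 -0.31 -0.31 -0.93 -0.19] F [ 1.5 -0.1  0.7] w 51.2 0.0
[0.035,-0.05,0.131,57.3,-0.4,-9.9,0.2]
[0.069,-0.101,0.261,114.7,-0.7,-19.9,0.2]
[0.104,-0.151,0.392,172.0,-1.1,-29.8,0.2]
[0.138,-0.201,0.523,229.3,-1.4,-39.8,0.2]
```

{"method": "carry_out", "body": {"motion": [[0.035,-0.05,0.131,57,0,-10,0.2],[0.069,-0.101,0.261,115,-1,-20,0.2],[0.104,-0.151,0.392,172,-1,-30,0.2],[0.138,-0.201,0.523,229,-1.5,-40,0.2],[0.138,-0.201,0.523,229,-1.5,-40,0.2]]}}

```text
clock: 1.65
position: [502.6, 108.9, 180.7]
ee_rot: [-0.662, 0.704, 0.177, 0.186]
contact_force: [0.0, 0.8, -0.1]
gripper_width: 51.6
grasp_force: 0.0
```

```bash
python3 - <<'E'
from h import *
st();rows([tool(CO,CR,knob(.08),back=40)],0.2);print();rows([tool(CO,CR,knob(.08),back=3)],0.2)
d=cam("scene");t=cam("top");st()
a=crop(d,155,110,80,100,5);c=crop(t,150,170,80,75,5)
c=cv2.copyMakeBorder(c,0,125,0,0,0)
cv2.imwrite("pics/c2.png",np.hstack([a,c]))
E
```

```text
1.65 pos [502.6 108.9 180.7] j [ 0.21  0.27 -0.23 -0.6  -1.02  0.04] F [ 0.   0.8 -0.1] w 51.6 0.0
[-0.001,-0.004,-0.006,-2.7,1.9,40.7,0.2]

[-0.0,-0.002,-0.003,-1.4,1.0,38.9,0.2]
[-0.001,-0.004,-0.006,-2.8,2.0,77.7,0.2]
1.75 pos [501.1 112.7 181.5] j [ 0.21  0.26 -0.23 -0.6  -1.02  0.04] F [-0.2  1.1 -0.4] w 51.1 0.0
```

View pics/c2.png

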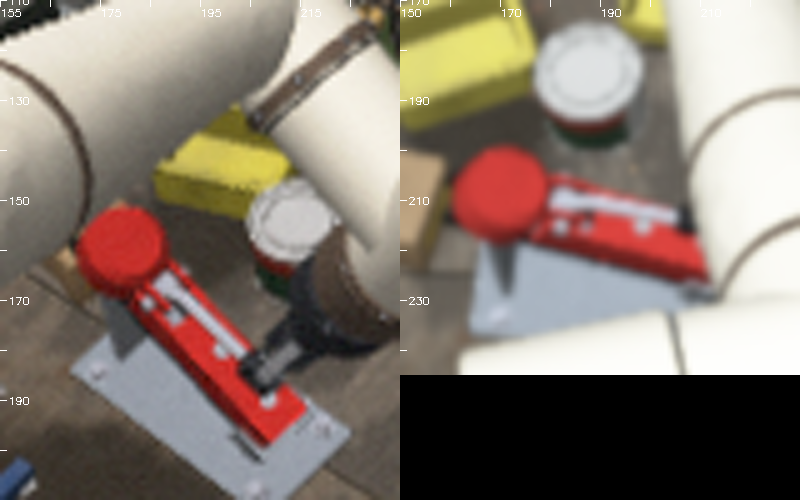

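The picture shows the gripper over the knob at scene (208,183) with the coupler unmoved.

```bash
python3 - <<'E'
from h import *
st();rows([tool(CO,CR,knob(.08),back=3)],0.2,1.5);print(tool(CO,CR,knob(.08),back=3)[0])
E
```

```text
1.75 pos [501.1 112.7 181.5] j [ 0.21  0.26 -0.23 -0.6  -1.02  0.04] F [-0.2  1.1 -0.4] w 51.1 0.0
[0.001,-0.001,0.0,0.5,0.0,38.3,0.2]
[0.002,-0.003,0.001,0.9,0.0,76.5,0.2]
[502.98644637 149.96015355 114.68740161]
```

{"method": "carry_out", "body": {"motion": [[0,0,0,0.5,0,30,0.2],[0,0,0,1,0,60,0.2],[0,0,0,1,0,76.5,0.2],[0,0,0,1,0,76.5,0.2]]}}

```text
clock: 2.25
position: [501.9, 152.2, 114.4]
ee_rot: [-0.666, 0.7, 0.178, 0.185]
contact_force: [-0.2, -0.4, 0.2]
gripper_width: 51.4
grasp_force: 0.0
```

{"method": "carry_out", "body": {"motion": [[0,0,0,0,0,0,-0.8],[0,0,0,0,0,0,-0.8],[0,0,0,0,0,0,-0.8],[0,0,0,0,0,0,-0.8]]}}

```text
clock: 2.75
position: [503.7, 150.5, 115.6]
ee_rot: [-0.665, 0.701, 0.177, 0.187]
contact_force: [1.7, -0.9, 0.9]
gripper_width: 20.7
grasp_force: 58.7
```

```bash
python3 - <<'E'
from h import *
st()
d=cam("scene");t=cam("top");st()
a=crop(d,155,110,80,100,5);c=crop(t,150,170,80,75,5)
c=cv2.copyMakeBorder(c,0,125,0,0,0)
cv2.imwrite("pics/c3.png",np.hstack([a,c]))
s=read_state();p0=s["position"];r0=R.from_quat(s["ee_rot"])
# rigid arc about hinge from the measured pose
H=CO+CR.apply([-40,0,20]);ax=CR.apply([0,1,0])
wp=[]
for k in range(1,11):
    q=R.from_rotvec(ax*.145*k);wp.append((H+q.apply(p0-H),q*r0))
rows(wp,-0.8)
E
```

```text
2.75 pos [503.7 150.5 115.6] j [ 0.28  0.36 -0.28 -0.66 -0.87  0.09] F [ 1.7 -0.9  0.9] w 20.7 58.72400879859924
2.85 pos [503.6 150.6 115.4] j [ 0.28  0.36 -0.28 -0.66 -0.87  0.09] F [ 1.3 -0.8 -0.2] w 20.7 58.76117706298828
[-0.0,0.145,0.0,-5.2,-0.0,-11.5,-0.8]
[-0.001,0.29,0.0,-11.9,-0.0,-22.2,-0.8]
[-0.001,0.435,0.0,-20.2,-0.0,-31.8,-0.8]
[-0.002,0.58,0.0,-29.7,-0.1,-40.0,-0.8]
[-0.002,0.725,0.0,-40.4,-0.1,-46.8,-0.8]
[-0.002,0.87,0.0,-51.9,-0.1,-52.0,-0.8]
[-0.003,1.015,0.0,-64.0,-0.2,-55.5,-0.8]
[-0.003,1.16,0.0,-76.5,-0.2,-57.2,-0.8]
[-0.004,1.305,0.0,-89.1,-0.2,-57.1,-0.8]
[-0.004,1.45,0.0,-101.6,-0.3,-55.1,-0.8]
```

View pics/c3.png

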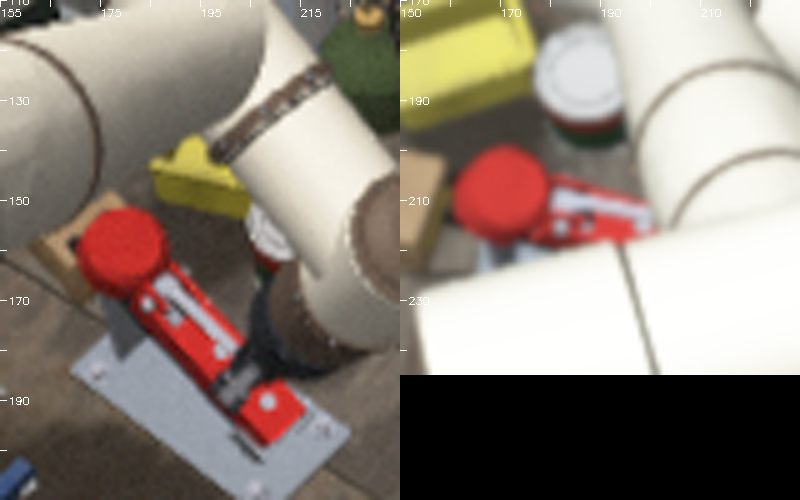

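The gripper holds something at the knob (width 20.7) with the coupler undisturbed; I'll begin the arc and check.

{"method": "carry_out", "body": {"motion": [[0,0.072,0,-2.5,0,-5.8,-0.8],[0,0.145,0,-5.2,0,-11.5,-0.8],[0,0.217,0,-8.4,0,-17,-0.8],[0,0.29,0,-11.9,0,-22.2,-0.8],[0,0.29,0,-11.9,0,-22.2,-0.8]]}}

```text
clock: 3.48
position: [502.4, 149.8, 140.2]
ee_rot: [-0.685, 0.72, 0.079, 0.083]
contact_force: [1.8, -3.8, 1.1]
gripper_width: 20.1
grasp_force: 59.3
```

```bash
cat > arc.py <<'E'
from h import *
import sys
st()
s=read_state();r0=R.from_quat(s["ee_rot"])
H=CO+CR.apply([-40,0,20]);ax=CR.apply([0,1,0]);v=s["position"]-H
print("radial",np.linalg.norm(v-ax*(v@ax)))
wp=[]
for k in range(1,int(sys.argv[1])+1):
    q=R.from_rotvec(ax*.145*k);wp.append((H+q.apply(v),q*r0))
rows(wp,-0.8)
E
python3 arc.py 9
```

```text
3.475 pos [502.4 149.8 140.2] j [ 0.48  0.3  -0.33 -0.27 -0.84 -0.36] F [ 1.8 -3.8  1.1] w 20.1 59.30265426635742
radial 87.20844340003995
[-0.001,0.145,0.0,-5.1,-0.0,-11.6,-0.8]
[-0.002,0.29,0.001,-11.8,-0.0,-22.3,-0.8]
[-0.003,0.435,0.001,-20.0,-0.1,-31.9,-0.8]
[-0.003,0.58,0.001,-29.5,-0.1,-40.2,-0.8]
[-0.004,0.725,0.001,-40.1,-0.1,-47.1,-0.8]
[-0.005,0.87,0.002,-51.6,-0.2,-52.4,-0.8]
[-0.006,1.015,0.002,-63.7,-0.3,-55.9,-0.8]
[-0.007,1.16,0.002,-76.2,-0.3,-57.7,-0.8]
[-0.008,1.305,0.003,-88.8,-0.4,-57.7,-0.8]
```

{"method": "carry_out", "body": {"motion": [[0,0.145,0,-4,0,-11.6,-0.8],[0,0.29,0,-10.5,0,-22.7,-0.8],[0,0.435,0,-18.6,0,-32.5,-0.8],[0,0.58,0,-28.2,0,-41,-0.8],[0,0.58,0,-28.2,0,-41,-0.8]]}}

```text
clock: 4.1
position: [502.9, 169.0, 185.2]
ee_rot: [-0.679, 0.713, -0.119, -0.128]
contact_force: [-0.9, 1.4, -0.5]
gripper_width: 20.5
grasp_force: 59.5
```

```bash
python3 arc.py 5;python3 - <<'E'
from h import *
d=cam("scene")
cv2.imwrite("pics/c4.png",crop(d,155,100,100,100,6))
E
```

```text
4.1 pos [502.9 169.  185.2] j [ 0.75  0.37 -0.32  0.26 -1.15 -0.94] F [-0.9  1.4 -0.5] w 20.5 59.503135085105896
radial 87.03816907414325
[-0.001,0.145,0.0,-5.0,-0.0,-11.6,-0.8]
[-0.002,0.29,0.001,-11.5,-0.0,-22.3,-0.8]
[-0.003,0.435,0.001,-19.6,-0.1,-32.0,-0.8]
[-0.004,0.58,0.001,-29.0,-0.1,-40.5,-0.8]
[-0.005,0.725,0.002,-39.5,-0.2,-47.4,-0.8]
```

View pics/c4.png

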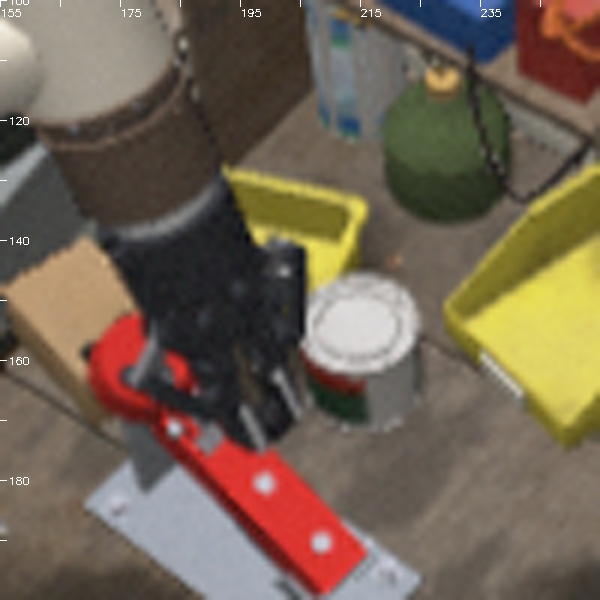

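The handle is following the gripper (bar rising at scene (187,168)), and the coupler stays in the cradle. Continue.

{"method": "carry_out", "body": {"motion": [[0,0.145,0,-5,0,-11.6,-0.8],[0,0.29,0,-11.5,0,-22.3,-0.8],[0,0.435,0,-19.6,0,-32,-0.8],[0,0.53,0,-25.5,0,-37.7,-0.8],[0,0.53,0,-25.5,0,-37.7,-0.8]]}}

```text
clock: 4.78
position: [505.3, 204.7, 210.9]
ee_rot: [-0.624, 0.656, -0.291, -0.31]
contact_force: [-1.9, 1.2, -2.3]
gripper_width: 20.9
grasp_force: 59.4
```

```bash
python3 arc.py 1
```

```text
4.775 pos [505.3 204.7 210.9] j [ 0.9   0.57 -0.21  0.46 -1.57 -1.14] F [-1.9  1.2 -2.3] w 20.9 59.4253009557724
radial 86.62314081654557
[-0.001,0.145,0.0,-4.8,-0.0,-11.6,-0.8]
```

```bash
python3 - <<'E'
from h import *
s=read_state();r0=R.from_quat(s["ee_rot"]);p0=s["position"]
w1=(p0-r0.apply([0,0,75]),r0);V=R.from_euler("z",1.515)*Ry(np.pi)
rows([w1],0.2);print("then");rows([w1,(np.array([505,190,300]),V),tool(CO,CR,[-115,0,4],back=90)],0.6)
E
```

```text
[0.0,0.0,0.0,-0.0,-0.0,-37.5,0.2]
[0.0,0.0,0.0,-0.0,-0.0,-75.0,0.2]
then
[0.0,0.0,0.0,-0.0,-0.0,-37.5,0.6]
[0.0,0.0,0.0,-0.0,-0.0,-75.0,0.6]
[0.001,-0.146,0.001,13.0,-0.0,-70.1,0.6]
[0.001,-0.293,0.002,26.0,-0.0,-65.2,0.6]
[0.002,-0.439,0.002,39.0,-0.0,-60.3,0.6]
[0.002,-0.585,0.003,51.9,-0.0,-55.4,0.6]
[0.003,-0.731,0.004,64.9,-0.0,-50.5,0.6]
[0.004,-0.878,0.005,77.9,-0.0,-45.6,0.6]
[0.004,-1.052,0.004,51.4,-0.3,-0.6,0.6]
[0.005,-1.227,0.004,24.9,-0.6,44.4,0.6]
[0.005,-1.401,0.004,-1.6,-0.9,89.4,0.6]
```

{"method": "carry_out", "body": {"motion": [[0,0,0,0,0,0,0.3],[0,0,0,0,0,0,0.3],[0,0,0,0,0,0,0.3],[0,0,0,0,0,-40,0.3],[0,0,0,0,0,-75,0.3]]}}

```text
clock: 5.4
position: [508.9, 262.8, 262.3]
ee_rot: [-0.623, 0.657, -0.292, -0.309]
contact_force: [0.4, 0.0, 0.0]
gripper_width: 55.3
grasp_force: 0.0
```

```bash
python3 - <<'E'
from h import *
st();V=R.from_euler("z",1.515)*Ry(np.pi)
rows([(np.array([505,190,300]),V),tool(CO,CR,[-115,0,4],back=90)],0.6)
d=cam("scene")
cv2.imwrite("pics/c5.png",crop(d,155,100,100,100,6))
E
```

```text
5.4 pos [508.9 262.8 262.3] j [ 0.95  0.58 -0.03  0.43 -1.73 -1.11] F [0.4 0.  0. ] w 55.3 0.0
[-0.0,-0.146,0.0,12.6,0.0,5.3,0.6]
[-0.0,-0.293,0.001,25.2,0.0,10.7,0.6]
[-0.0,-0.439,0.001,37.8,0.0,16.0,0.6]
[-0.001,-0.586,0.002,50.4,0.0,21.3,0.6]
[-0.001,-0.732,0.002,63.0,0.0,26.7,0.6]
[-0.001,-0.878,0.003,75.6,0.0,32.0,0.6]
[-0.001,-1.053,0.003,49.0,-0.0,77.0,0.6]
[-0.0,-1.227,0.003,22.5,-0.1,121.9,0.6]
[-0.0,-1.402,0.003,-4.0,-0.1,166.9,0.6]
```

View pics/c5.png

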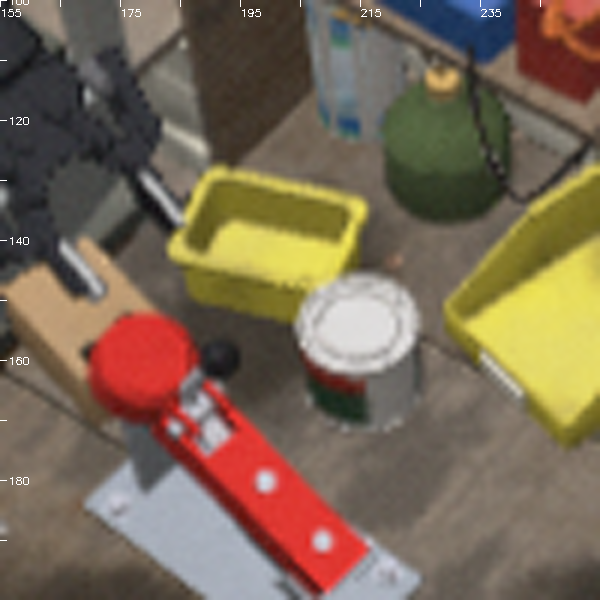

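Handle stands up, knob at scene (191.5,160), with the coupler still in the cradle. Now go to the tongue pre-grasp.

{"method": "carry_out", "body": {"motion": [[0,-0.146,0,12.6,0,5.3,0.6],[0,-0.293,0,25.2,0,10.7,0.6],[0,-0.439,0,37.8,0,16,0.6],[0,-0.586,0,50.4,0,21.3,0.6],[0,-0.732,0,63,0,26.7,0.6]]}}

```text
clock: 6.08
position: [505.4, 201.3, 293.6]
ee_rot: [-0.687, 0.724, -0.049, -0.051]
contact_force: [0.5, -0.6, 0.1]
gripper_width: 68.2
grasp_force: 0.0
```

```bash
python3 - <<'E'
from h import *
st();V=R.from_euler("z",1.515)*Ry(np.pi)
rows([(np.array([505,190,300]),V),tool(CO,CR,[-115,0,4],back=90)],0.6)
d=cam("scene")
for h in(1.2,1.3,1.4,1.5):print(h,proj(d,CO+CR.apply(knob(h))))
E
```

```text
6.075 pos [505.4 201.3 293.6] j [ 0.73  0.25 -0.11  0.1  -1.31 -0.82] F [ 0.5 -0.6  0.1] w 68.2 0.0
[-0.001,-0.141,0.003,12.1,-0.2,-4.8,0.6]
[-0.001,-0.316,0.004,22.7,-0.2,46.4,0.6]
[-0.001,-0.49,0.004,33.3,-0.2,97.5,0.6]
[-0.0,-0.665,0.004,43.8,-0.1,148.7,0.6]
1.2 [[195.17148467 162.83491515]]
1.3 [[193.4145804  160.91086523]]
1.4 [[191.59001273 159.05379563]]
1.5 [[189.7190463  157.28554126]]
```

{"method": "carry_out", "body": {"motion": [[0,-0.141,0.003,25,0,0,0.6],[0,-0.316,0.004,33,0,46,0.6],[0,-0.49,0.004,40,0,97,0.6],[0,-0.665,0.004,44,0,149,0.6],[0,-0.665,0.004,44,0,149,0.6]]}}

```text
clock: 6.75
position: [500.4, 133.6, 148.2]
ee_rot: [-0.661, 0.705, 0.178, 0.184]
contact_force: [0.4, 0.6, 1.2]
gripper_width: 68.3
grasp_force: 0.0
```

```bash
python3 - <<'E'
from h import *
st()
rows([tool(CO,CR,[-115,0,4],back=0)],0.6,1.5)
E
```

```text
6.75 pos [500.4 133.6 148.2] j [ 0.25  0.31 -0.26 -0.63 -0.94  0.04] F [0.4 0.6 1.2] w 68.3 0.0
[0.001,-0.002,-0.003,-1.9,-0.6,29.3,0.6]
[0.003,-0.004,-0.007,-3.9,-1.3,58.6,0.6]
[0.004,-0.006,-0.01,-5.8,-1.9,88.0,0.6]
```

{"method": "carry_out", "body": {"motion": [[0.001,-0.002,-0.005,-2,-1,29,0.6],[0.003,-0.004,-0.007,-4,-1.5,58,0.6],[0.004,-0.006,-0.01,-5.8,-2,75,0.6],[0.004,-0.006,-0.01,-5.8,-2,87,0.6],[0.004,-0.006,-0.01,-5.8,-2,87,0.6]]}}

```text
clock: 7.38
position: [506.5, 184.7, 78.4]
ee_rot: [-0.667, 0.699, 0.176, 0.189]
contact_force: [-0.3, 1.0, 0.2]
gripper_width: 68.3
grasp_force: 0.0
```

{"method": "carry_out", "body": {"motion": [[0,0,0,0,0,0,-0.5],[0,0,0,0,0,0,-0.5],[0,0,0,0,0,0,-0.5],[0,0,0,0,0,0,-0.5]]}}

```text
clock: 7.88
position: [506.8, 184.3, 79.8]
ee_rot: [-0.667, 0.699, 0.176, 0.19]
contact_force: [-3.6, -1.5, 6.9]
gripper_width: 38.9
grasp_force: 62.4
```

```bash
python3 - <<'E'
from h import *
st();p,T=tool(CO,CR,[-115,0,4]);s=read_state()
print(p,(T.inv()*R.from_quat(s["ee_rot"])).as_rotvec())
d=cam("scene");t=cam("top")
c=crop(t,150,150,80,100,5)
cv2.imwrite("pics/c6.png",np.hstack([crop(d,155,110,80,100,5),c]))
E
```

```text
7.875 pos [506.8 184.3  79.8] j [ 0.33  0.42 -0.28 -0.71 -0.79  0.11] F [-3.6 -1.5  6.9] w 38.9 62.42306470870972
[504.77384738 181.96128808  74.6339746 ] [ 0.00363041 -0.00054778 -0.00984383]
```

View pics/c6.png

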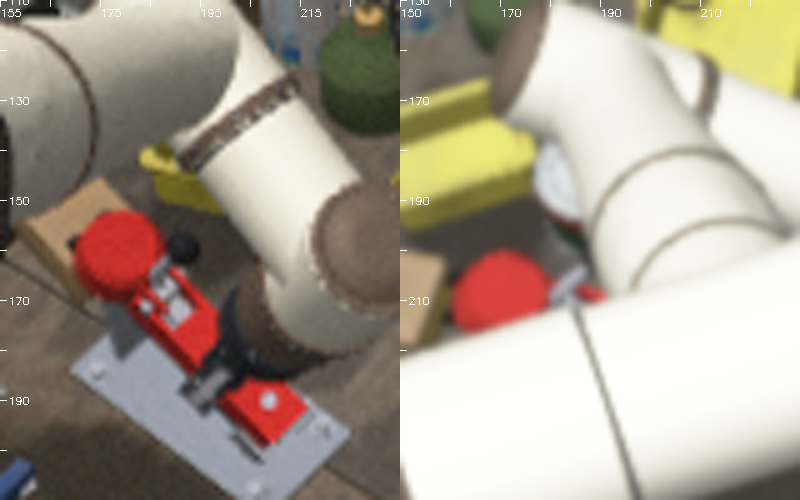

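The tongue is gripped (width 38.9) at scene (197,184). Lift off along the coupler's normal, then up, and level.

{"method": "carry_out", "body": {"motion": [[0,0,0,0,0,-8,-0.5],[0,0,0,0,0,-25,-0.5],[0,0,0,0,0,-55,-0.5],[0,0,0,-20,0,-90,-0.5],[0,0,0,-40,0,-125,-0.5]]}}

```text
clock: 8.6
position: [503.5, 155.3, 207.5]
ee_rot: [-0.666, 0.7, 0.176, 0.188]
contact_force: [0.6, 0.7, -4.7]
gripper_width: 39.3
grasp_force: 61.7
```

```bash
cat >> h.py <<'E'
PC=np.array([-110.4,0,2.35])  # TCP in coupler frame (in hand)
def carry(o,r): return o+r.apply(PC), r*Ry(np.pi)
E
python3 - <<'E'
from h import *
st();p=np.array([506.8,184.3,79.8]);print(CR.inv().apply(p-CO))
print(carry(BO,BR)[0])
rows([carry(np.array([500.,200,220]),R.from_euler("z",1.515)),carry(BO+[0,0,70],BR)],-0.5)
E
```

```text
8.6 pos [503.5 155.3 207.5] j [ 0.3   0.23 -0.2  -0.58 -1.02 -0.07] F [ 0.6  0.7 -4.7] w 39.3 61.73009634017944
[-110.29690029   -1.89257566    2.24987643]
[ 485.5008825  -228.63339471   77.35      ]
[-0.001,0.174,0.002,16.6,2.1,-15.3,-0.5]
[-0.002,0.348,0.004,33.2,4.2,-30.5,-0.5]
[-0.003,0.522,0.006,49.8,6.3,-45.8,-0.5]
[0.013,0.521,0.066,102.0,5.0,-61.4,-0.5]
[0.029,0.521,0.126,154.2,3.8,-77.0,-0.5]
[0.045,0.52,0.186,206.5,2.6,-92.6,-0.5]
[0.061,0.519,0.246,258.7,1.4,-108.1,-0.5]
[0.077,0.518,0.306,311.0,0.1,-123.7,-0.5]
[0.093,0.516,0.366,363.2,-1.1,-139.3,-0.5]
```

{"method": "carry_out", "body": {"motion": [[0,0.174,0.002,16,2,-15,-0.5],[0,0.348,0.004,33,4,-30,-0.5],[0,0.522,0.006,50,6,-46,-0.5],[0.013,0.521,0.066,102,5,-61,-0.5],[0.029,0.521,0.126,154,4,-77,-0.5]]}}

```text
clock: 9.22
position: [490.8, -15.4, 196.1]
ee_rot: [-0.642, 0.767, 0.0, 0.001]
contact_force: [0.3, -0.5, -4.9]
gripper_width: 39.0
grasp_force: 61.6
```

```bash
python3 - <<'E'
from h import *
st()
rows([carry(BO+[0,0,70],BR)],-0.5)
E
```

```text
9.225 pos [490.8 -15.4 196.1] j [ 0.3   0.2  -0.39 -0.   -0.98 -0.48] F [ 0.3 -0.5 -4.9] w 39.0 61.638028621673584
[-0.0,0.0,0.062,52.7,-8.1,12.1,-0.5]
[-0.0,0.001,0.123,105.5,-16.1,24.2,-0.5]
[-0.0,0.001,0.185,158.2,-24.2,36.3,-0.5]
[-0.001,0.002,0.247,210.9,-32.3,48.4,-0.5]
```

{"method": "carry_out", "body": {"motion": [[0,0,0.062,52,-8,12,-0.5],[0,0,0.123,105,-16,24,-0.5],[0,0,0.185,158,-24,36,-0.5],[0,0,0.247,211,-32,48,-0.5],[0,0,0.247,211,-32,48,-0.5]]}}

```text
clock: 9.85
position: [484.0, -231.3, 146.5]
ee_rot: [-0.539, 0.842, 0.002, -0.0]
contact_force: [-0.3, 0.7, -5.3]
gripper_width: 39.0
grasp_force: 61.8
```

```bash
python3 - <<'E'
from h import *
d=cam("scene");t=cam("top");st()
rows([carry(BO+[0,0,70],BR)],-0.5)
cv2.imwrite("pics/c7.png",np.hstack([crop(d,235,170,90,110,5),crop(t,200,150,70,110,5)]))
s=read_state();r=R.from_quat(s["ee_rot"])*Ry(np.pi).inv();o=s["position"]-r.apply(PC);print(o,r.as_euler("zyx"))
for n,p in(("roofc",[0,0,32]),("nose",[32,0,32]),("L",[0,32,32]),("Rr",[0,-32,32]),("tailL",[-175,20,20]),("tailR",[-175,-20,20]),("kn",knob(1.39))):print(n,proj(d,o+r.apply(p)),proj(t,o+r.apply(p)))
E
```

```text
9.95 pos [ 485.1 -228.8  147.6] j [-0.14  0.33 -0.34 -0.   -0.9  -0.29] F [-0.4  0.1 -4.1] w 39.1 61.79157614707947
[0.0,0.003,-0.003,-0.3,-0.3,0.3,-0.5]
[ 530.82843477 -128.29214599  145.54947305] [ 1.14402342e+00 -5.85505962e-04  2.48118762e-03]
roofc [[274.7981412 207.7708192]] [[286.66646613 197.75556322]]
nose [[269.75246579 200.46677327]] [[278.04458324 194.47575929]]
L [[266.40917391 211.99397069]] [[283.26811346 205.41160427]]
Rr [[283.08506596 203.59903768]] [[290.01184417 190.21886701]]
tailL [[298.62016584 255.23460579]] [[332.36464061 222.48069364]]
tailR [[309.37786658 249.34121488]] [[336.15577351 212.67766218]]
kn [[281.27433069 203.07497831]] [[297.00423607 190.61663779]]
```

View pics/c7.png

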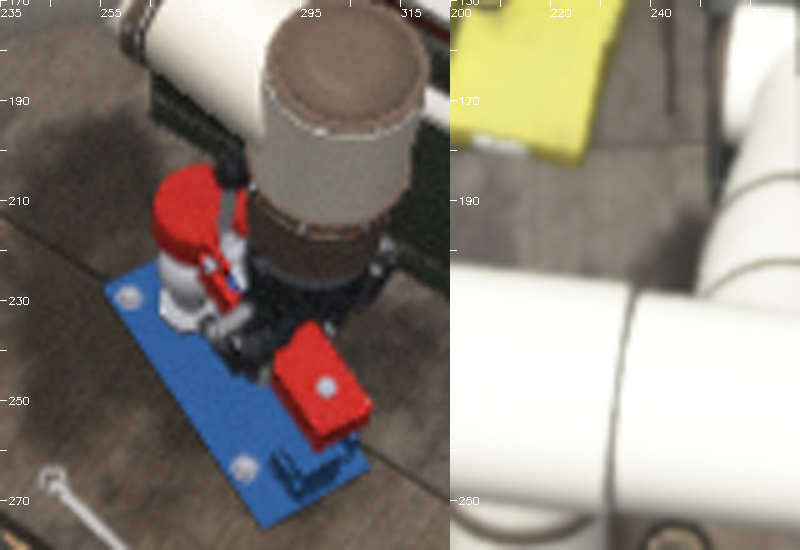

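The picture shows the coupler level over the mount, cup at (275,208), tail corners (308.8,250.6) and (297.8,257), knob (281,204) — around 1–2 px off the prediction, so I'll fit the silhouettes by code.

```bash
cat > fit.py <<'E'
from h import *
from scipy.optimize import minimize
S=4
def up(im): return cv2.resize(im,None,fx=S,fy=S,interpolation=cv2.INTER_CUBIC).astype(float)
def hull(M,d,P):
    u=((proj(d,P)+.5)*S-.5); cv2.fillConvexPoly(M,cv2.convexHull((u*16).round().astype(np.int32)),1,shift=4)
a=np.linspace(0,2*np.pi,40,endpoint=False)
cup=np.array([[32*np.cos(t),32*np.sin(t),z] for t in a for z in(-8,32)])
box=lambda x0,x1,y,z0,z1:np.array([[x,s,z] for x in(x0,x1) for s in(-y,y) for z in(z0,z1)])
def win(M,x0,x1,y0,y1): return M[y0*S:y1*S,x0*S:x1*S]
def best(f,x0,st):
    s=np.vstack([x0]+[np.array(x0)+np.eye(len(x0))[i]*st[i] for i in range(len(x0))])
    r=minimize(f,x0,method="Nelder-Mead",options=dict(initial_simplex=s,xatol=.05,fatol=.5));return r.x.round(3),r.fun
def coupler(d,o,r,wins=((258,277,195,222),(286,318,243,265))):
    I=up(d["color"]);red=((I[...,2]>1.9*np.maximum(I[...,0],I[...,1]))&(I[...,2]>50)).astype(np.uint8)
    def f(p):
        M=np.zeros_like(red);rr=r*Ry(p[2]/100);oo=o+r.apply([p[0],p[1],0])
        hull(M,d,oo+rr.apply(cup));hull(M,d,oo+rr.apply(box(-175,-30,20,-12,20)))
        return sum((win(M,*w)!=win(red,*w)).sum() for w in wins)
    return best(f,[0,0,0],[6,6,3]),best(f,[-4,4,0],[-6,-6,3]),f([0,0,0])
def mount(d,im):
    I=up(im);b,g,r=I[...,0],I[...,1],I[...,2]
    blue=((b>1.5*r)&(b>60)).astype(np.uint8);w=(252,315,215,282)
    def f(p):
        M=np.zeros_like(blue);rr=R.from_euler("z",1.147+p[2]/100);oo=np.array([530.9+p[0],-128+p[1],0])
        hull(M,d,oo+rr.apply(box(p[3]-215,p[3],45,0,10)))
        v=np.random.default_rng(0).normal(size=(300,3));v/=np.linalg.norm(v,axis=1)[:,None]
        K=np.ones_like(M);B=np.zeros_like(M);hull(B,d,oo+[0,0,75]+25*v)
        m=win(M,*w)!=win(blue,*w)
        grey=(np.maximum(np.maximum(b,g),r)>100)&(np.abs(b-r)<40)
        wb=(262,285,210,227)
        return m[:25*S].sum()*0+m.sum()*.3+3*(win(B,*wb)!=win(grey,*wb)).sum()
    return best(f,[0,0,0,42.5],[5,5,3,4])
if __name__=="__main__":
    d=cam("scene");s=read_state();r=R.from_quat(s["ee_rot"])*Ry(np.pi).inv();o=s["position"]-r.apply(PC)
    print(coupler(d,o,r));print(mount(d,cv2.imread("pics/scene0.png")))
E
python3 fit.py
```

```text
((array([-1.032,  0.373,  1.416]), np.float64(1004.0)), (array([-0.884,  0.392,  1.453]), np.float64(1014.0)), np.int64(1029))
(array([ 0.238,  0.823,  0.859, 46.606]), np.float64(2978.7))
```

```bash
sed -i 's/^BO=.*/BO=np.array([531.1,-127.4,75.]);BR=R.from_euler("z",1.152)/; s/^PC=.*/PC=np.array([-109.9,0,2.35])/' h.py; python3 - <<'E'
from h import *
st();rows([carry(BO+[0,0,70],BR),carry(BO+[0,0,20],BR)],-0.5)
E
```

```text
10.0 pos [ 485.7 -228.   148.1] j [-0.14  0.33 -0.34 -0.   -0.9  -0.29] F [-0.9 -0.7 -4.5] w 39.7 61.7906391620636
[-0.001,0.003,-0.006,-0.5,-0.6,0.7,-0.5]
[-0.001,0.003,-0.006,-0.4,-0.6,50.7,-0.5]
```

{"method": "carry_out", "body": {"motion": [[0,0.003,-0.006,-0.5,-0.5,0.5,-0.5],[0,0.003,-0.006,-0.5,-0.5,20,-0.5],[0,0.003,-0.006,-0.5,-0.5,40,-0.5],[0,0.003,-0.006,-0.5,-0.5,50,-0.5],[0,0.003,-0.006,-0.5,-0.5,50,-0.5]]}}

```text
clock: 10.62
position: [487.1, -226.9, 97.9]
ee_rot: [-0.545, 0.838, -0.0, -0.0]
contact_force: [-0.5, -0.4, -4.2]
gripper_width: 39.0
grasp_force: 61.8
```

```bash
python3 - <<'E'
from h import *
from fit import *
st();rows([carry(BO+[0,0,20],BR)],-0.5);print("to 8");rows([carry(BO+[0,0,8],BR)],-0.5)
d=cam("scene");s=read_state();r=R.from_quat(s["ee_rot"])*Ry(np.pi).inv();o=s["position"]-r.apply(PC)
print(o,r.as_euler("zyx"))
im=cv2.resize(d["color"][190:262,250:325],None,fx=8,fy=8,interpolation=cv2.INTER_CUBIC)
def dr(P,c):
    u=((proj(d,P)-[250,190]+.5)*8-.5).astype(np.float32);cv2.polylines(im,[(cv2.convexHull(u)).round().astype(np.int32)],True,c,1)
dr(o+r.apply([[32*np.cos(t),32*np.sin(t),32] for t in a]),(0,255,0))
dr(o+r.apply(cup),(255,255,0));dr(o+r.apply([[-175,20,20],[-175,-20,20],[-30,-20,20],[-30,20,20]]),(0,255,0))
v=np.random.default_rng(0).normal(size=(400,3));v/=np.linalg.norm(v,axis=1)[:,None]
k=proj(d,o+r.apply(knob(1.39)));dr(o+r.apply(knob(1.39))+12*v,(0,255,255))
im0=cv2.imread("pics/scene0.png");im1=im;im=cv2.resize(im0[208:240,258:290],None,fx=6,fy=6,interpolation=cv2.INTER_CUBIC)
u=proj(d,BO+25*v);u=((u-[258,208]+.5)*6-.5).astype(np.float32);cv2.polylines(im,[cv2.convexHull(u).round().astype(np.int32)],True,(0,255,0),1)
im=cv2.copyMakeBorder(im,0,576-192,0,8,0)
cv2.imwrite("pics/c8.png",np.hstack([im1,im]));print(np.hstack([im1,im]).shape)
E
```

```text
10.625 pos [ 487.1 -226.9   97.9] j [-0.13  0.39 -0.4   0.   -0.78 -0.28] F [-0.5 -0.4 -4.2] w 39.0 61.795828342437744
[-0.0,-0.0,0.002,1.1,0.3,0.6,-0.5]
to 8
[-0.0,-0.0,0.002,1.0,0.3,12.6,-0.5]
[ 532.17993145 -126.76855059   96.24508087] [ 1.15372311e+00 -1.88548239e-03 -9.79604562e-04]
(576, 800, 3)
```

View pics/c8.png

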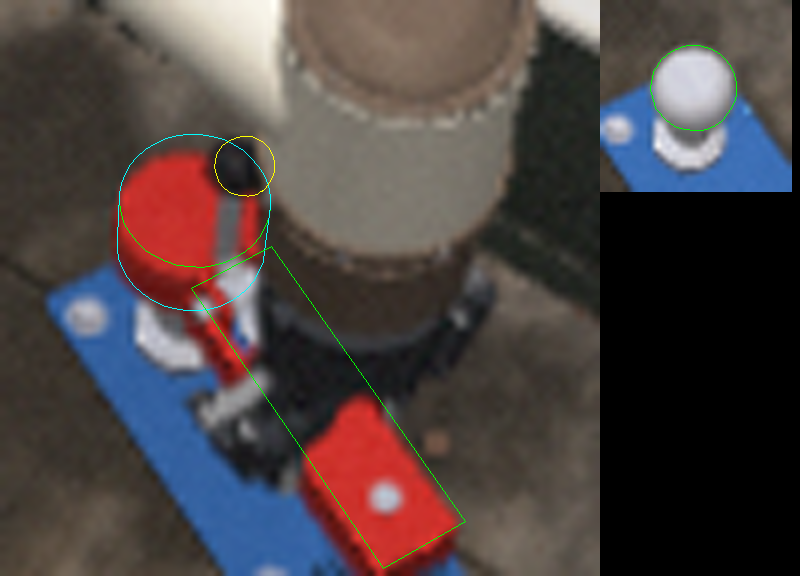

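The overlay shows the ball outline fits well; the coupler sits about 0.6 px left of prediction (≈1–2 mm), within the socket's capture. Lower with a 1 mm correction and watch the force.

{"method": "carry_out", "body": {"motion": [[0,0,0,0,-1,4,-0.5],[0,0,0,0,-1,8,-0.5],[0,0,0,0,-1,12,-0.5],[0,0,0,0,-1,12,-0.5]]}}

```text
clock: 11.18
position: [487.7, -228.0, 85.8]
ee_rot: [-0.545, 0.839, -0.0, 0.0]
contact_force: [0.1, 0.6, -5.1]
gripper_width: 39.1
grasp_force: 61.8
```

```bash
cat > z.py <<'E'
from h import *
st();s=read_state();r=R.from_quat(s["ee_rot"])*Ry(np.pi).inv();o=s["position"]-r.apply(PC)
print("err coupler frame",BR.inv().apply(o-BO).round(1),(BR.inv()*r).as_rotvec().round(3),"F coupler",BR.inv().apply(s["contact_force"]).round(1),"M",s["wrist_torque"].round(2))
E
python3 z.py
```

```text
11.175 pos [ 487.7 -228.    85.8] j [-0.14  0.41 -0.41  0.   -0.75 -0.28] F [ 0.1  0.6 -5.1] w 39.1 61.84778451919556
err coupler frame [ 0.4 -1.3  8.4] [-0.001  0.     0.   ] F coupler [ 0.6  0.2 -5.1] M [-0.21  0.12 -0.04]
```

{"method": "carry_out", "body": {"motion": [[0,0,0,0,0,3,-0.5],[0,0,0,0,0,6,-0.5],[0,0,0,0,0,8,-0.5],[0,0,0,0,0,8,-0.5]]}}

```text
clock: 11.68
position: [488.0, -228.0, 78.0]
ee_rot: [-0.545, 0.839, -0.0, 0.0]
contact_force: [0.1, 0.1, -4.9]
gripper_width: 39.2
grasp_force: 61.8
```

```bash
python3 z.py
```

```text
11.675 pos [ 488. -228.   78.] j [-0.14  0.42 -0.42  0.   -0.73 -0.28] F [ 0.1  0.1 -4.9] w 39.2 61.84813857078552
err coupler frame [ 0.5 -1.4  0.6] [-0.001  0.     0.   ] F coupler [ 0.2 -0.  -4.9] M [-0.19  0.09  0.04]
```

Still free; press on in 1 mm steps until there is contact.

{"method": "carry_out", "body": {"motion": [[0,0,0,0,0,1,-0.5],[0,0,0,0,0,2,-0.5],[0,0,0,0,0,2,-0.5]]}}

```text
clock: 12.05
position: [488.3, -228.1, 77.0]
ee_rot: [-0.545, 0.838, -0.001, 0.001]
contact_force: [-1.8, 0.9, 2.4]
gripper_width: 39.3
grasp_force: 62.8
```

```bash
python3 z.py
```

```text
12.05 pos [ 488.3 -228.1   77. ] j [-0.14  0.43 -0.42  0.   -0.73 -0.28] F [-1.8  0.9  2.4] w 39.3 62.83103585243225
err coupler frame [ 0.5 -1.7 -0.3] [-0.002 -0.     0.001] F coupler [0.1 2.  2.4] M [ 0.35  0.62 -0.07]
```

The coupler is seated (contact at z −0.3 mm). Release and back off upward.

{"method": "carry_out", "body": {"motion": [[0,0,0,0,0,0,0.5],[0,0,0,0,0,0,0.5],[0,0,0,0,0,0,0.5],[0,0,0,0,0,-25,0.5],[0,0,0,0,0,-75,0.5]]}}

```text
clock: 12.68
position: [486.7, -227.7, 150.1]
ee_rot: [-0.545, 0.839, 0.001, -0.002]
contact_force: [1.6, -1.3, 0.4]
gripper_width: 64.1
grasp_force: 0.0
```

```bash
python3 - <<'E'
from h import *
from fit import *
st()
d=cam("scene")
print(coupler(d,BO,BR,((258,277,212,240),(286,318,262,285))))
# knob blob: dark pixels near the prediction
for h in(1.3,1.39,1.5):print(h,proj(d,BO+BR.apply(knob(h))))
u,v=proj(d,BO+BR.apply(knob(1.39)))[0].round().astype(int)
g=d["color"][v-9:v+10,u-9:u+10].max(2);print(u,v);print(g)
w=tool(BO,BR,knob(1.39),back=70,tilt=.45);rows([(np.array([500,-200,290.]),BR*Ry(np.pi+.2)),w],0.2);print(w[0])
E
```

```text
12.675 pos [ 486.7 -227.7  150.1] j [-0.14  0.33 -0.34  0.   -0.91 -0.28] F [ 1.6 -1.3  0.4] w 64.1 0.0
((array([ 1.146, -2.109,  1.689]), np.float64(526.0)), (array([ 1.523, -2.507,  1.636]), np.float64(528.0)), np.int64(832))
1.3 [[281.04041341 215.63469109]]
1.39 [[279.7110518 213.834711 ]]
1.5 [[278.09812902 211.82066563]]
280 214
[[ 91  87  86  78  79  77  76  77  83  90  87  90  74  58 101 121 124 128
  123]
 [ 85  79  79  84  77  77  72  75  83  86  85  87  86  57  58  74 113 124
  125]
 [ 74  73  77  77  81  74  77  78  81  81  81  89  90  57  56  56  73 114
  127]
 [ 71  68  73  71  74  74  78  82  81  79  80  87  86  56  54  53  60  79
  123]
 [ 68  67  65  69  71  72  74  81  75  75  77  79  76  57  51  54  71  71
   71]
 [ 66  68  68  65  64  68  69  56  60  57  67  77  64  53  54  53  60  82
   70]
 [ 85 109 105 100  76  61  44  43  39  38  40  66  64  55  55  57  52  59
   79]
 [148 177 169 165 140  65  35  40  49  45  38  50  67  55  54  57  52  53
   49]
 [194 198 197 192 185  84  40  42  53  43  32  30  66  54  48  54  57  55
   51]
 [197 201 199 197 170  75  34  33 
[... 320 characters left out ...]
 93  95 129 179  95  40  33  37  37  51  50
   53]
 [197 196 193 195 196 195 134  97  91 147 168  96  38  35  46  51  52  51
   48]
 [199 199 195 198 198 196 131  93  93 149 175 103  37  29  61  78  67  55
   52]
 [199 196 199 195 199 191 116  97  98 173 185 103  40  28  45  58  53  63
   57]
 [199 196 197 196 198 174 110  92 108 167 189 107  49  35  28  46  46  47
   61]
 [198 198 196 197 197 173 109  95 108 144 190 127  58  35  31  31  42  34
   34]]
[-0.004,0.067,0.0,-10.1,0.8,-43.8,0.2]
[-0.009,0.134,0.001,-20.2,1.6,-87.5,0.2]
[-0.013,0.2,0.001,-30.3,2.4,-131.3,0.2]
[-0.013,0.325,0.0,-68.6,3.1,-107.1,0.2]
[-0.013,0.45,-0.0,-106.8,3.9,-82.9,0.2]
[ 530.11635878 -129.60978613  241.63895535]
```

The knob blob is at scene (279.3,213.6), as predicted for a handle angle of about 1.4 with the coupler seated. Move to the knob.

{"method": "carry_out", "body": {"motion": [[0,0.067,0,-10,1,-44,0.2],[0,0.134,0,-20,1.5,-88,0.2],[0,0.2,0,-30,2.5,-131,0.2],[0,0.325,0,-69,3,-107,0.2],[0,0.45,0,-107,4,-83,0.2]]}}

```text
clock: 13.35
position: [528.6, -127.7, 235.2]
ee_rot: [-0.53, 0.818, -0.124, -0.186]
contact_force: [0.5, -0.9, -1.3]
gripper_width: 51.4
grasp_force: 0.0
```

```bash
python3 - <<'E'
from h import *
st();rows([tool(BO,BR,knob(1.39),back=0,tilt=.45)],0.2,1.5)
E
```

```text
13.35 pos [ 528.6 -127.7  235.2] j [ 0.24  0.33 -0.31  0.38 -1.24 -0.84] F [ 0.5 -0.9 -1.3] w 51.4 0.0
[-0.003,-0.0,-0.001,1.9,-0.9,32.3,0.2]
[-0.006,-0.001,-0.003,3.8,-1.9,64.7,0.2]
```

{"method": "carry_out", "body": {"motion": [[0,0,0,2,-1,10,0.2],[0,0,0,2,-1,25,0.2],[0,0,0,2,-1,25,0.2]]}}

```text
clock: 13.72
position: [522.3, -141.9, 212.0]
ee_rot: [-0.53, 0.818, -0.121, -0.187]
contact_force: [0.1, 0.1, -0.5]
gripper_width: 51.3
grasp_force: 0.0
```

```bash
python3 - <<'E'
from h import *
st();rows([tool(BO,BR,knob(1.39),back=0,tilt=.45)],0.2)
E
```

```text
13.725 pos [ 522.3 -141.9  212. ] j [ 0.21  0.35 -0.35  0.39 -1.18 -0.84] F [ 0.1  0.1 -0.5] w 51.3 0.0
[0.001,-0.0,-0.002,-0.1,-2.2,37.0,0.2]
```

{"method": "carry_out", "body": {"motion": [[0,0,0,0,-2,18,0.2],[0,0,0,0,-2,37,0.2],[0,0,0,0,-2,37,0.2]]}}

```text
clock: 14.1
position: [517.8, -157.5, 179.3]
ee_rot: [-0.53, 0.818, -0.122, -0.187]
contact_force: [-0.1, 0.3, -0.2]
gripper_width: 51.4
grasp_force: 0.0
```

{"method": "carry_out", "body": {"motion": [[0,0,0,0,0,0,-0.8],[0,0,0,0,0,0,-0.8],[0,0,0,0,0,0,-0.8],[0,0,0,0,0,0,-0.8]]}}

```text
clock: 14.6
position: [519.7, -156.1, 180.6]
ee_rot: [-0.531, 0.817, -0.123, -0.186]
contact_force: [-0.2, 0.8, 5.4]
gripper_width: 20.6
grasp_force: 58.7
```

```bash
cat > arc2.py <<'E'
from h import *
import sys
st()
s=read_state();r0=R.from_quat(s["ee_rot"])
H=BO+BR.apply([-40,0,20]);ax=BR.apply([0,1,0]);v=s["position"]-H
u=BR.inv().apply(v);print("TCP rel hinge",u.round(1),np.hypot(u[0],u[2]))
rows([(H+q.apply(v),q*r0) for q in (R.from_rotvec(-ax*.15*k) for k in range(1,int(sys.argv[1])+1))],-0.8)
E
python3 arc2.py 7
```

```text
14.6 pos [ 519.7 -156.1  180.6] j [ 0.18  0.37 -0.41  0.42 -1.09 -0.85] F [-0.2  0.8  5.4] w 20.6 58.68396878242493
TCP rel hinge [ 9.2 -1.3 85.6] 86.06232817460332
[-0.0,-0.15,0.001,11.8,0.0,5.2,-0.8]
[-0.0,-0.3,0.001,22.7,0.0,12.2,-0.8]
[-0.0,-0.45,0.002,32.4,0.1,20.7,-0.8]
[-0.0,-0.6,0.002,40.7,0.1,30.5,-0.8]
[-0.0,-0.75,0.003,47.5,0.1,41.5,-0.8]
[-0.0,-0.9,0.004,52.5,0.2,53.3,-0.8]
[-0.0,-1.05,0.004,55.8,0.2,65.8,-0.8]
```

{"method": "carry_out", "body": {"motion": [[0,-0.1,0,8,0,3.2,-0.8],[0,-0.2,0,15.6,0,7.3,-0.8],[0,-0.3,0,22.7,0,12.2,-0.8],[0,-0.45,0,32.4,0,20.7,-0.8],[0,-0.45,0,32.4,0,20.7,-0.8]]}}

```text
clock: 15.22
position: [503.3, -192.6, 175.7]
ee_rot: [-0.543, 0.84, -0.001, 0.002]
contact_force: [-0.8, -2.2, 5.0]
gripper_width: 20.8
grasp_force: 59.6
```

```bash
python3 arc2.py 4
```

```text
15.225 pos [ 503.3 -192.6  175.7] j [-0.06  0.3  -0.31 -0.   -0.96 -0.36] F [-0.8 -2.2  5. ] w 20.8 59.63494062423706
TCP rel hinge [-30.9  -1.1  80.7] 86.35527445638604
[-0.001,-0.15,0.001,11.7,-0.0,5.5,-0.8]
[-0.001,-0.3,0.001,22.5,-0.0,12.7,-0.8]
[-0.002,-0.45,0.002,32.0,-0.0,21.4,-0.8]
[-0.002,-0.6,0.002,40.2,-0.0,31.4,-0.8]
```

Good; continue with 0.45 rad more.

{"method": "carry_out", "body": {"motion": [[0,-0.1,0,8,0,3.4,-0.8],[0,-0.2,0,15.4,0,7.6,-0.8],[0,-0.3,0,22.5,0,12.7,-0.8],[0,-0.45,0,32,0,21.4,-0.8],[0,-0.45,0,32,0,21.4,-0.8]]}}

```text
clock: 15.85
position: [489.7, -223.8, 152.9]
ee_rot: [-0.53, 0.819, 0.12, 0.187]
contact_force: [-2.6, -5.6, 5.5]
gripper_width: 20.9
grasp_force: 60.6
```

```bash
python3 arc2.py 1;python3 z.py
```

```text
15.85 pos [ 489.7 -223.8  152.9] j [-0.4   0.38 -0.14 -0.51 -1.09  0.22] F [-2.6 -5.6  5.5] w 20.9 60.550925731658936
TCP rel hinge [-65.   -1.4  57.9] 86.98504055006602
[-0.0,-0.15,0.0,11.6,-0.0,5.9,-0.8]
15.85 pos [ 489.7 -223.8  152.9] j [-0.4   0.38 -0.14 -0.51 -1.09  0.22] F [-2.6 -5.6  5.5] w 20.9 60.550925731658936
err coupler frame [ -4.9  -1.7 123.3] [-0.002 -0.447 -0.003] F coupler [-6.1  0.1  5.5] M [-1.59  0.69  0.06]
```

{"method": "carry_out", "body": {"motion": [[0,0,0,0,0,0,0.2],[0,0,0,0,0,0,0.2],[0,0,0,0,0,-15,0.2],[0,0,0,0,0,-60,0.2],[0,0,0,0,0,-60,-1]]}}

```text
clock: 16.48
position: [481.1, -245.7, 211.5]
ee_rot: [-0.532, 0.817, 0.117, 0.189]
contact_force: [-0.3, 0.3, -0.5]
gripper_width: 34.6
grasp_force: 0.0
```

```bash
python3 - <<'E'
from h import *
st();V=BR*Ry(np.pi);k=BO+BR.apply(knob(.5));print(BR.inv().apply(k-BO))
rows([(k+BR.apply([-8,0,38]),V)],-1)
d=cam("scene")
for h in (.4,.5,.6):print(h,proj(d,BO+BR.apply(knob(h))).round(1))
u,v=proj(d,k)[0].round().astype(int);g=d["color"][v-10:v+11,u-10:u+11].max(2)
m=(g<45);print(u,v);print("\n".join("".join(".#"[int(x)] for x in r) for r in m))
E
```

```text
16.475 pos [ 481.1 -245.7  211.5] j [-0.44  0.32 -0.07 -0.48 -1.22  0.2 ] F [-0.3  0.3 -0.5] w 34.6 0.0
[-1.02608879e+02 -1.29246210e-14  8.26907348e+01]
[-0.003,0.149,0.001,-3.1,0.8,7.3,-1.0]
[-0.006,0.299,0.002,-6.1,1.7,14.6,-1.0]
[-0.009,0.448,0.003,-9.2,2.5,21.9,-1.0]
0.4 [[292.1 237. ]]
0.5 [[291.2 234.7]]
0.6 [[290.3 232.3]]
291 235
...................##
...................##
...................##
..................###
..................###
................#####
..............#######
.............########
............####.####
...........####..####
...........#.#..#####
.................####
..................###
..................###
..................###
..................###
................#####
.....................
.....................
.....................
.....................
```

{"method": "carry_out", "body": {"motion": [[0,0.149,0,-3,1,7,-1],[0,0.299,0,-6,1.7,14.6,-1],[0,0.448,0,-9,2.5,22,-1],[0,0.448,0,-9,2.5,22,-1]]}}

```text
clock: 17.02
position: [484.0, -224.1, 190.1]
ee_rot: [-0.547, 0.837, 0.001, -0.0]
contact_force: [-0.7, -0.2, -0.1]
gripper_width: -0.0
grasp_force: 0.0
```

```bash
python3 - <<'E'
from h import *
st();V=BR*Ry(np.pi)
rows([(BO+BR.apply([-116,0,90]),V),(BO+BR.apply([-122,0,75]),V)],-1)
E
```

```text
17.025 pos [ 484.  -224.1  190.1] j [-0.13  0.28 -0.3  -0.   -1.   -0.28] F [-0.7 -0.2 -0.1] w -0.0 0.0
[0.002,0.001,0.006,8.6,-3.7,25.1,-1.0]
[0.002,0.001,0.006,14.6,-3.7,40.1,-1.0]
```

{"method": "carry_out", "body": {"motion": [[0,0,0,3,-3,8,-1],[0,0,0,6,-3,17,-1],[0,0,0,8.6,-3.5,25,-1],[0,0,0,12,-3.5,33,-1],[0,0,0,14.6,-3.5,40,-1]]}}

```text
clock: 17.65
position: [481.5, -243.9, 151.5]
ee_rot: [-0.543, 0.84, -0.0, 0.002]
contact_force: [0.3, -1.5, 1.9]
gripper_width: -0.4
grasp_force: 0.9
```

```bash
python3 - <<'E'
from h import *
st();V=BR*Ry(np.pi)
rows([(BO+BR.apply([-124,0,69]),V)],-1)
E
```

```text
17.65 pos [ 481.5 -243.9  151.5] j [-0.17  0.33 -0.33 -0.   -0.9  -0.25] F [ 0.3 -1.5  1.9] w -0.4 0.8812096249312162
[-0.003,0.002,-0.003,-2.6,2.0,7.5,-1.0]
```

{"method": "carry_out", "body": {"motion": [[0,0,0,-1,1,3,-1],[0,0,0,-1,1,6,-1],[0,0,0,-1,1,8,-1],[0,0,0,-1,1,8,-1]]}}

```text
clock: 18.15
position: [481.7, -240.7, 145.3]
ee_rot: [-0.545, 0.838, -0.001, 0.001]
contact_force: [-4.3, -2.4, 9.8]
gripper_width: 0.2
grasp_force: 5.4
```

```bash
python3 -c "
from h import *
st()"
```

```text
18.15 pos [ 481.7 -240.7  145.3] j [-0.16  0.33 -0.35  0.   -0.89 -0.25] F [-4.3 -2.4  9.8] w 0.2 5.35502091050148
```

{"method": "carry_out", "body": {"motion": [[0,0,0,0,0,1.5,-1],[0,0,0,0,0,1.5,-1],[0,0,0,0,0,1.5,-1]]}}

```text
clock: 18.52
position: [482.0, -240.9, 145.0]
ee_rot: [-0.546, 0.838, -0.002, 0.001]
contact_force: [-5.4, -1.0, 15.6]
gripper_width: 0.1
grasp_force: 8.1
```

{"method": "carry_out", "body": {"motion": [[0,0,0,0,0,-20,-1],[0,0,0,0,0,-75,-1],[0,0,0,-60,0,-130,-1],[0,0,0,-60,0,-130,-1]]}}

```text
clock: 19.02
position: [507.4, -183.8, 274.8]
ee_rot: [-0.546, 0.838, -0.002, 0.004]
contact_force: [-0.6, 0.9, -0.1]
gripper_width: -0.2
grasp_force: 0.0
```

```bash
python3 - <<'E'
from fit import *
st();d=cam("scene")
print(coupler(d,BO,BR,((258,277,212,240),(286,318,262,285))))
for h in (0,.1,.2,.3):print(h,proj(d,BO+BR.apply(knob(h))).round(1))
u,v=proj(d,BO+BR.apply(knob(0)))[0].round().astype(int);I=d["color"][v-10:v+11,u-10:u+11]
print(u,v);print("\n".join("".join("R" if x[2]>1.9*max(x[0],x[1]) and x[2]>90 else "#" if max(x)<60 else "w" if min(x)>110 else "." for x in r.astype(int)) for r in I))
E
```

```text
19.025 pos [ 507.4 -183.8  274.8] j [-0.05  0.22 -0.16 -0.   -1.19 -0.37] F [-0.6  0.9 -0.1] w -0.2 0.0
((array([ 0.886, -2.205,  3.308]), np.float64(383.0)), (array([ 1.667, -2.13 ,  1.36 ]), np.float64(361.0)), np.int64(651))
0 [[294.  245.2]]
0.1 [[293.8 243.4]]
0.2 [[293.3 241.4]]
0.3 [[292.8 239.3]]
294 245
RwwwwRRR.............
RwwwwRRR.......#.....
RRwwwwRRR.##.....#...
RRRwwwwRRR.###..#....
RRRRwwwwRRR..#...#..#
RRRR.wwwwRR.#.....#.#
RRRRwwwwwRRR.#.....##
RRRRwwww....##.....##
RRRRwww.#######...#..
RRRRR...######...##..
RRRRRRR.######...##..
RRRRRRR.######RR..#..
RRRRRRRR#####RRR.####
RRRRRRRRR...RRRRR.###
.R.RRRRRRRRRRRRRR...#
..RRRRRRRRRRRRRRRR...
..RRRRRRRRRRRRRRRRR..
...R.RRRRRRRRRRRRRRR.
....RRRRRRRRwwwRRRRR.
....RRRRRRRRwwwwRRRRR
.....R.RRRRR.wwwRRRRR
```

The knob blob is at scene (294.5,245.2), matching handle angle 0, and the gripper is clear. Handing in.

```bash
python3 -c "
from bench import *
print(job_done())"
```

```text
the job is handed in; nothing more can be done
None
```

I handed the job in at about 19 s. As measured, the coupler is seated level on the ball with its handle pressed down and the gripper clear; `job_done()` returned no verdict, and I did not re-measure the tin, carton and gear.

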